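Clear the bay and load the tile board

TASK

The vase is blocking the open end of the little drying rack: lift it off and stand it upright and gently, without dropping it, on the cork coaster. Then carry the tile board with its two dishes over, rest its plain front end inside the bay, let go of it, take it again at its blue back end and slide it in until the blue end is flush with the front edge of the rack's deck. Both dishes must still stand on the board, and the glaze jar and the mug must be left where they are.

Things in the scene. Friction and masses are not known exactly. Their poses are not given: they have to be found in the camera images.
- rack: Fixed low wooden drying rack, blue roof. Origin: centre of its footprint on the table; x is the way in (open front end to back), z up. Smooth deck 262 long (x -131 to 131), 130 wide, top 30 above the table. Its front 82 mm are an open landing; from x -49 on, side walls 90 apart inside carry a roof, 130 wide, underside 52 above the deck, top 94 above the table
- rack_front (a point): Middle of the front edge of the rack's deck, on the deck's top (30 above the table); axes as the rack's (x is the way in). A fixed back stop stands 263 mm from this edge, so a board pushed against it is 3 mm past flush
- vase: Loose terracotta vase, 150 tall, about 0.3 kg, stands at the start on the open landing of the rack's deck. Origin: centre of its underside, z along its axis. Foot 54 across, belly 62 across at 40 height, straight round neck 26 across from 100 to 150 height (solid top), a good place to grip
- coaster: Fixed round cork disc 96 across and 6 thick on the table, where the vase must go. Origin: centre of its underside (table height)
- board: Loose brown wooden board 260 long, 60 wide, 22 thick, about 0.28 kg, lies flat on the table. Origin: centre of its underside; x along its length towards the plain front end, z up. The last 24 mm at the back (-x) end are blue. It fits the bay with 15 mm of play each side
- board_tail (a point): Middle of the lower edge of the board's blue back end (130 mm behind the board's origin, at its underside); axes as the board's
- dish_green: Loose green dish, 44 across at the rim, foot 34 across, 16 tall, about 50 g, stands on the board about 85 mm from the middle towards the front end. Origin: centre of its underside
- dish_white: Loose white dish, same size, stands on the board about 85 mm from the middle towards the blue back end. Origin: centre of its underside
- glaze_jar: Bystander: loose closed jar, 66 across, 85 tall, standing on the table. It and the coaster may have changed places. Origin: centre of its underside
- mug: Bystander: loose blue mug, 68 across (plus its handle), 70 tall, standing on the rack's roof, its top about 164 above the table. Origin: centre of its underside
There are look-alikes about, which are no part of the job. Several things have the shape of the vase; the one meant has the colours described above. Of the things shaped like the dish_green, the green one is meant.

How it is judged:
On the way, in this order (a step that is already met when the one before it is completed fails the run):
1. the vase stands upright on the coaster, let go (horizontal distance between vase and coaster below 0.03 m and angle between vase's own z axis and vertical below 0.1 rad and z of vase in the frame of coaster below 0.012 m and contact force between the fingers and vase below 0.05 N), for 0.2 s.
2. the board rests level on the deck, its front end inside the bay and its blue end still 25 to 128 mm out, let go (x of board_tail in the frame of rack_front between -0.128 and -0.025 m and z of board in the frame of rack_front between -0.005 and 0.008 m and angle between board's own z axis and vertical below 0.06 rad and angle between the x axis of board and the x axis of rack, either way round below 0.25 rad and linear speed of board below 0.02 m/s and contact force between the fingers and board below 0.05 N), for 0.2 s.
3. the fingers are on the board again, at its back end (over 65 mm behind its middle) (contact force between the fingers and board above 0.2 N and x of the grasp point in the frame of board below -0.065 m), for 0.1 s.
At the end, for the whole second after the job is handed in: The board lies flat in the bay, its blue end flush with the deck's front edge within 8 mm and straight within 10 degrees, both dishes standing upright on it; the vase stands upright on the coaster, within 30 mm of its centre; all at rest (x of board_tail in the frame of rack_front between -0.008 and 0.008 m and z of board_tail in the frame of rack_front between -0.004 and 0.006 m and angle between board's own z axis and vertical below 0.06 rad and angle between the x axis of board and the x axis of rack, either way round below 0.18 rad and linear speed of each of board, vase below 0.02 m/s and z of dish_green in the frame of board between 0.018 and 0.026 m and angle between each of dish_green, dish_white's own z axis and vertical below 0.15 rad and z of dish_white in the frame of board between 0.018 and 0.026 m and horizontal distance between each of dish_green, dish_white and board below 0.135 m and horizontal distance between vase and coaster below 0.03 m and angle between vase's own z axis and vertical below 0.1 rad and z of vase in the frame of coaster below 0.012 m); the robot touches nothing.
It fails at once if the vase is tipped by more than 35 degrees (angle between vase's own z axis and vertical above 0.61 rad).
It fails at once if the vase is dropped (moves faster than 0.6 m/s with no finger on it) (linear speed of vase above 0.6 m/s and contact force between the fingers and vase below 0.05 N).
It fails at once if the glaze jar is shifted by more than 30 mm or tipped (distance of glaze_jar from where it was at the start of the episode above 0.03 m or angle between glaze_jar's own z axis and vertical above 0.4 rad).
It fails at once if the mug is shifted by more than 30 mm or tipped (distance of mug from where it was at the start of the episode above 0.03 m or angle between mug's own z axis and vertical above 0.4 rad).
It also fails if it takes over 72 s, if anything falls off the work surface, if the arm or the gripper's body presses on something with over 40 N, if the wrist force passes 120 N, or if a joint passes its speed limit or range.

ROBOT

A 7-joint arm with a two-finger parallel gripper is mounted at the origin on the work surface. World frame = base frame: x ahead of the robot, y to its left, z up, the work surface at z = 0. Lengths are in m, angles in rad, forces in N, time in s.
With the tool pointing down it reaches from about 0.425 to 1.025 m from the base axis. Payload 9.4 kg.
Tool frame: the origin (TCP) lies at the very end of the fingers, on their centre line; the grasp point (between the pads) lies 19 mm behind it (ctrl.tcp_to_grasp is the distance from the TCP to the grasp point, in m); z points along the fingers, y is the direction in which the jaws open and shut (so a half turn about z gives the same grasp; the last joint's range is limited). The gripper opens to 85 mm and grips with 20 to 120 N. Pads are 22 mm wide; open, the fingers measure 114 mm over their backs; the gripper's body (76 mm by 85 mm) begins 54 mm behind the grasp point. The pads swing forward as they close: fully open they stand 13 mm farther back than shut.
Start: joints at [-1.364, 0.599, -0.003, 1.599, 0.002, 0.943, -0.08], TCP at [0.203, 0.696, 0.231] pointing down, gripper open.
Joint ranges: [-2.57, 2.57], [-0.35, 1.97], [-1.29, 1.29], [0.11, 2.56], [-1.05, 4.19], [0.11, 1.86], [-2.63, 2.63]. Speed limits (rad/s): [2.22, 2.22, 3.01, 3.01, 3.14, 3.14, 3.14].

INTERFACE

Orientations are given as a unit quaternion [w, x, y, z].
In Python, from workcell import ctrl gives the robot as it stands.
- The arm moves only by the shell command python3 -m pendant 'ROWS' [FORCE]. ROWS is a JSON object of lists of equal length, an entry for each row: "dr": the turn, a rotation vector about the tool's x, y, z in rad, a list of three; "offset": the shift along the tool's x, y, z in m, a list of three; "fingers": the opening in per cent of the stroke, from 0 (shut) to 100 (fully open). A call has 1 to 12 rows; each row is the pose to reach, as a shift and turn from the pose commanded when the call began, along the tool's axes at that moment; what a row does not reach only later rows make up. A row lasts 1/10 s, in which the tool goes at most 50 mm and 8.59 degrees, less where a joint would pass 70% of its speed; a pose out of reach is approached as far as the arm can. A call with a gripper value outside its range is refused whole. The fingers move at their own pace and stop on an object; FORCE is the grip in N (left out, the last holds). Time passes only in rows, so rows that repeat a pose let the fingers close. It gives the time, the measured TCP pose, the force and the opening at its end, in the units of the state.
- ctrl.get_state(): the state, without advancing time (a new reading comes with each control period).
- ctrl.capture(name): name is "scene" or "top" or "wrist"; returns a dict with "img" (420x560x3 uint8, red, green, blue), "fx", "fy", "cx", "cy" (pixels), "distortion" ([k1, k2, p1, p2, k3] as OpenCV has them; the pictures are not rectified), "view" (4x4, takes a point from world to camera coordinates). Camera axes: x right, y up, looking along -z (the intrinsics and any distortion apply to the point x, -y, -z); pixel columns grow to the right and rows downward; lengths in m; the calibration is good to about 2 mm. A picture is of the moment at which its call begins. There is no depth.
- ctrl.close_job(): hands the job in, once; it reports no verdict.
The state is a dict: "time_s": time; "joints": joint angles; "joint_velocities": joint speeds; "joint_torque": joint torques, N m; "eef_pos": TCP position; "ee_rot": TCP orientation; "wrist_force": force on the tool from outside, world axes, zero at the start; "wrist_torque": the same for the moment, N m; "gripper_width": finger opening in m.
Only numpy, scipy, OpenCV 4.12 (cv2) and the standard library are available. Lean on these libraries where they do the work, as an engineer would, in place of code of your own. Each camera call takes 0.05 s, during which the arm holds its last target.

## Working session

There is one attempt and no reset: what is moved stays moved. The work goes in short steps, Python scripts to look and compute and a shell command to move; the robot and the scene stay as the last step left them, time stands still between calls to the robot, and variables do not carry over. Pictures are saved under pics/ and viewed, and the job is handed in when it is done.

```bash
ls; mkdir -p pics
cat > h.py <<'E'
import numpy as np, cv2
from workcell import ctrl
from scipy.spatial.transform import Rotation as R
def cap(n,save=None):
    c=ctrl.capture(n)
    if save: cv2.imwrite('pics/'+save+'.png',cv2.cvtColor(c['img'],cv2.COLOR_RGB2BGR))
    return c
def K(c): return np.array([[c['fx'],0,c['cx']],[0,c['fy'],c['cy']],[0,0,1.]])
def ray(c,uv):
    p=cv2.undistortPoints(np.array(uv,float).reshape(-1,1,2),K(c),np.array(c['distortion'],float)).reshape(-1,2)
    V=np.array(c['view']); d=np.c_[p[:,0],-p[:,1],-np.ones(len(p))]@V[:3,:3]
    o=-V[:3,:3].T@V[:3,3]
    return o,d
def plane(c,uv,z):
    o,d=ray(c,uv); return o+d*((z-o[2])/d[:,2])[:,None]
def proj(c,P):
    V=np.array(c['view']); q=np.atleast_2d(P)@V[:3,:3].T+V[:3,3]
    q=q*[1,-1,-1]
    return cv2.projectPoints(q.reshape(-1,1,3),np.zeros(3),np.zeros(3),K(c),np.array(c['distortion'],float))[0].reshape(-1,2)
def pose():
    s=ctrl.get_state(); q=np.array(s['ee_rot']); return np.array(s['eef_pos']),R.from_quat(q[[1,2,3,0]]).as_matrix(),s
E
python3 - <<'E'
from h import *
for n in ['scene','top','wrist']:
    c=cap(n,n+'0'); print(n,c['fx'],c['distortion'],-np.array(c['view'])[:3,:3].T@np.array(c['view'])[:3,3])
p,Rm,s=pose(); print(p,Rm,s['time_s'],s['gripper_width'])
E
```

```text
pics
scene 543.3172050976831 [-0.11012933  0.          0.          0.          0.        ] [1.13858054 0.46750759 0.90877154]
top 409.04283109465473 [0.00881321 0.         0.         0.         0.        ] [ 0.40784969 -0.01875457  0.90723252]
wrist 328.5244663886022 [-0.03070532  0.          0.          0.          0.        ] [0.13482061 0.71416619 0.373661  ]
[0.20290868 0.69566167 0.2306021 ] [[-9.60020428e-01  2.79929873e-01 -2.11180945e-04]
 [ 2.79929926e-01  9.60019730e-01 -1.16363090e-03]
 [-1.22997177e-04 -1.17622530e-03 -9.99999301e-01]] 0.15 0.08525314038768482
```

View pics/scene0.png

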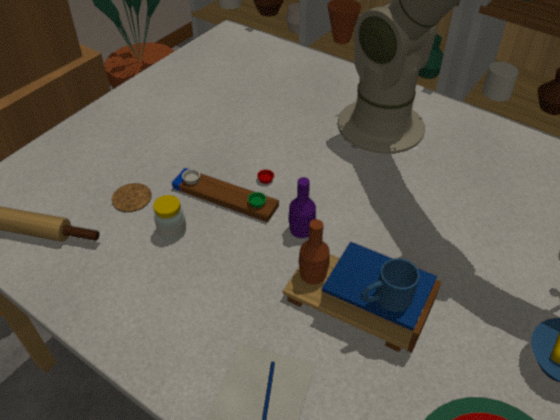

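View pics/top0.png

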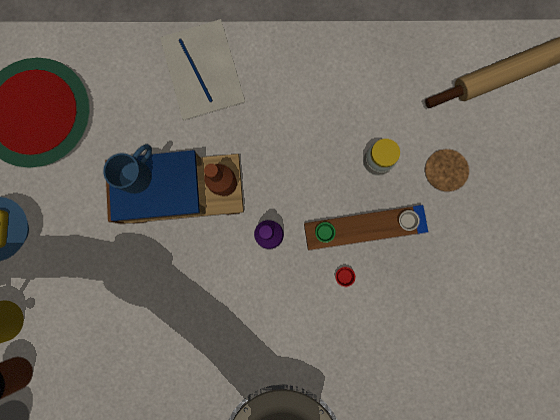

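View pics/wrist0.png

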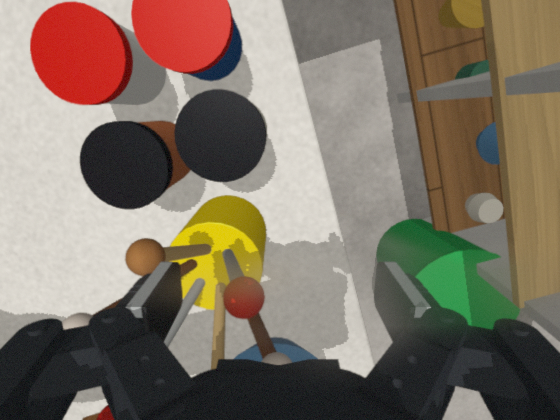

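The top view has image-up = +x and image-left = +y. Vase-shaped candidates are the terracotta vase on the rack landing (top 218,178; scene 315,252) and the purple vase on the table (top 268,235; scene 302,208). I choose the terracotta one. The green dish is at top (325,232); the red one (345,276) is the look-alike. I'll check these in close crops and measure.

Run:
```python
from h import *
a=cv2.imread('pics/top0.png'); b=cv2.imread('pics/scene0.png')
cv2.imwrite('pics/crop_a.png',cv2.resize(a[130:250,90:290],None,fx=4,fy=4,interpolation=cv2.INTER_CUBIC))
cv2.imwrite('pics/crop_b.png',cv2.resize(a[120:290,290:490],None,fx=3.5,fy=3.5,interpolation=cv2.INTER_CUBIC))
cv2.imwrite('pics/crop_c.png',cv2.resize(b[160:350,270:450],None,fx=3.15,fy=3.15,interpolation=cv2.INTER_CUBIC))
```

```text
(no output)
```

View pics/crop_a.png

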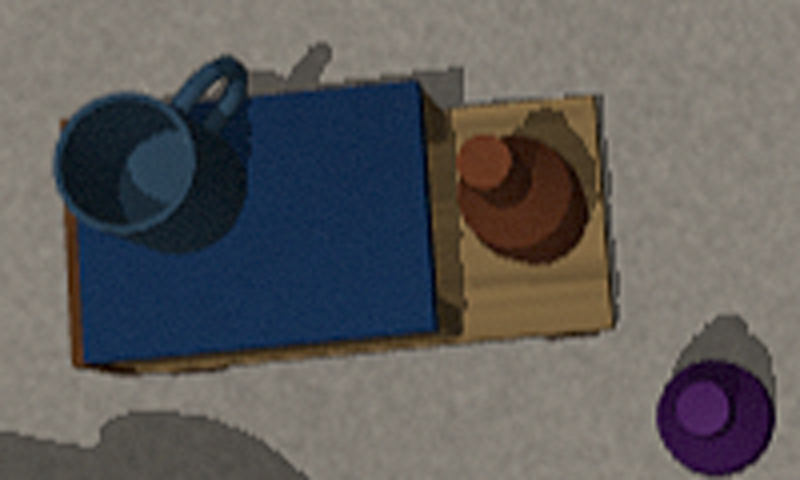

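View pics/crop_b.png

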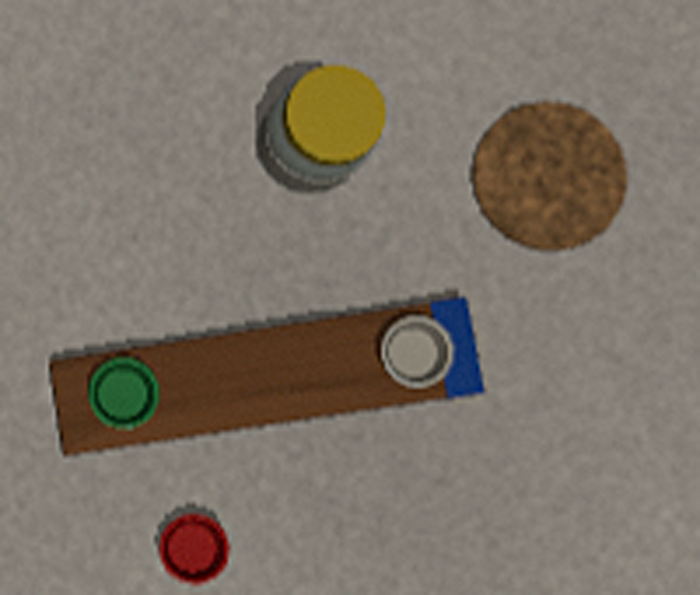

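View pics/crop_c.png

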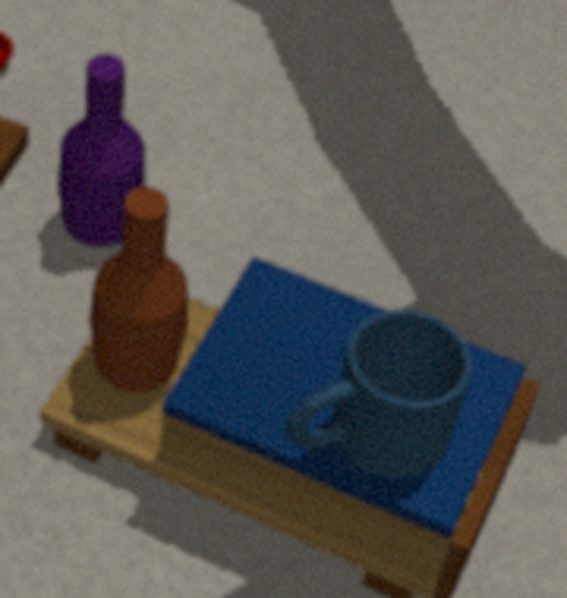

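The terracotta vase on the landing is confirmed: neck-top ellipse at about top (211,170) and scene (317,224). Now I measure all the poses.

```bash
cat > meas.py <<'E'
from h import *
def comp(m,near=None):
    n,l,s,ce=cv2.connectedComponentsWithStats(m.astype(np.uint8))
    r=[(s[i,4],ce[i],l==i) for i in range(1,n) if s[i,4]>15]
    return sorted(r,key=lambda t:-t[0])
def tri(c1,u1,c2,u2):
    o1,d1=ray(c1,[u1]);o2,d2=ray(c2,[u2])
    A=np.c_[d1[0],-d2[0]];x=np.linalg.lstsq(A,o2-o1,rcond=None)[0]
    a=o1+x[0]*d1[0];b=o2+x[1]*d2[0];return (a+b)/2,np.linalg.norm(a-b)
E
python3 - <<'E'
from meas import *
t=cap('top');s=cap('scene')
img=t['img'];hsv=cv2.cvtColor(img,cv2.COLOR_RGB2HSV);H,S,V=[hsv[...,i].astype(int) for i in range(3)]
# roof + deck
def q(name,m,z,roi):
    mm=np.zeros_like(m);x0,x1,y0,y1=roi;mm[y0:y1,x0:x1]=m[y0:y1,x0:x1]
    c=comp(mm)[0];P=plane(t,[c[1]],z)[0]
    cnt=max(cv2.findContours(c[2].astype(np.uint8),0,2)[0],key=cv2.contourArea)
    rect=cv2.minAreaRect(cnt);print(name,c[0],c[1].round(1),P.round(4),'rect',np.round(plane(t,cv2.boxPoints(rect),z)[:,:2],4).tolist());return c
roof=q('roof',(H>100)&(H<125)&(S>150),.094,(100,205,140,230))
print('deck corners',plane(t,[(239.5,154.2),(243,212)],.03).round(4))
print('roof corners',plane(t,[(194.5,151),(199.2,213),(111,220.5)],.094).round(4))
q('coaster',(S>80)&(H>5)&(H<25),.006,(420,475,140,200))
q('jar lid',(H>20)&(H<32)&(S>150),.085,(360,410,130,180))
q('board',(S>120)&(H>0)&(H<20)&~((H>100)),.022,(300,440,195,255))
q('board blue',(H>100)&(H<125)&(S>120),.022,(400,440,195,240))
q('green',(H>50)&(H<85)&(S>100),.038,(310,345,215,250))
q('white',(S<60)&(V>90),.038,(396,422,206,235))
print(tri(t,(211.2,170.5),s,(316.7,224.4)), plane(t,[(211.2,170.5)],.18),plane(s,[(316.7,224.4)],.18))
print('board corners crop',plane(t,[(290+x/3.5,120+y/3.5) for x,y in [(51,358),(65,455),(484,390),(465,297)]],.022).round(4))
print('mug rim',plane(t,[(90+126/4,130+163/4)],.164),'purple',plane(t,[(90+703/4,130+408/4)],.15))
E
```

```text
roof 4142 [160.7 189.2] [0.5321 0.2518 0.094 ] rect [[0.5943, 0.3692], [0.6136, 0.1857], [0.4867, 0.169], [0.4672, 0.3495]]
deck corners [[0.6214 0.1021 0.03  ]
 [0.494  0.0912 0.03  ]]
roof corners [[0.6117 0.1857 0.094 ]
 [0.4846 0.1714 0.094 ]
 [0.4672 0.3498 0.094 ]]
coaster 1452 [446.6 169.8] [ 0.5956 -0.3546  0.006 ] rect [[0.6422, -0.3084], [0.6428, -0.4024], [0.551, -0.3996], [0.55, -0.3066]]
jar lid 637 [385.  152.4] [ 0.614  -0.2025  0.085 ] rect [[0.6418, -0.1745], [0.6421, -0.2311], [0.5862, -0.2303], [0.5857, -0.1741]]
board 2337 [359.7 228.2] [ 0.4629 -0.1607  0.022 ] rect [[0.4734, -0.0402], [0.5121, -0.2742], [0.4541, -0.2818], [0.4154, -0.0495]]
board blue 229 [420.9 218.8] [ 0.485  -0.2914  0.022 ] rect [[0.5122, -0.2744], [0.5164, -0.2959], [0.4582, -0.3051], [0.454, -0.2838]]
green 318 [324.8 231.7] [ 0.4534 -0.0848  0.038 ] rect [[0.4738, -0.0639], [0.4743, -0.1041], [0.4341, -0.1042], [0.4335, -0.0642]]
white 279 [408.1 219.9] [ 0.4809 -0.2598  0.038 ] rect [[0.4803, -0.2324], [0.5104, -0.2622], [0.481, -0.2909], [0.4511, -0.2612]]
(array([0.55482514, 0.13375493, 0.17543655]), np.float64(0.0014565957587559816)) [[0.5542989  0.13219262 0.18      ]] [[0.55802301 0.13641362 0.18      ]]
board corners crop [[ 0.4741 -0.0422  0.022 ]
 [ 0.4145 -0.0513  0.022 ]
 [ 0.458  -0.3065  0.022 ]
 [ 0.5151 -0.2962  0.022 ]]
mug rim [[0.55542293 0.3037821  0.164     ]] purple [[0.44552077 0.0328862  0.15      ]]
```

Everything needed is measured:

| Item | Position (x, y) | Direction |
|---|---|---|
| Rack front | (0.557, 0.097) | way in at yaw about 95.6° |
| Vase neck | (0.555, 0.134) | – |
| Coaster | (0.596, -0.355) | – |
| Board centre | (0.466, -0.174) | yaw about 99.4° |

I go up first, then over towards the vase while turning the jaws.

```bash
python3 -m pendant '{"dr":[[0,0,0],[0,0,0],[0,0,0.119],[0,0,0.238],[0,0,0.357],[0,0,0.476],[0,0,0.595],[0,0,0.714],[0,0,0.833],[0,0,0.952],[0,0,1.071],[0,0,1.19]],"offset":[[0,0,-0.05],[0,0,-0.1],[-0.035,-0.031,-0.11],[-0.07,-0.062,-0.11],[-0.105,-0.093,-0.11],[-0.14,-0.124,-0.11],[-0.175,-0.155,-0.11],[-0.21,-0.186,-0.11],[-0.245,-0.217,-0.11],[-0.28,-0.248,-0.11],[-0.315,-0.279,-0.11],[-0.35,-0.31,-0.11]],"fingers":[100,100,100,100,100,100,100,100,100,100,100,100]}'
cat >> h.py <<'E'
def go(target,yaw=None):
    """print offset in tool axes and dr z to bring TCP to target, jaw yaw (deg)"""
    p,Rm,s=pose(); d=Rm.T@(np.array(target)-p)
    y=np.degrees(np.arctan2(Rm[1,1],Rm[0,1]))
    print('t',s['time_s'],'tcp',p.round(4),'tilt',np.degrees(np.arccos(-Rm[2,2])).round(2),'jawyaw',y.round(2),'w',round(s['gripper_width'],4),'F',np.round(s['wrist_force'],2),'joints',np.round(s['joints'],2))
    print('offset',d.round(4),'drz',None if yaw is None else round(np.radians(y-yaw),4))
E
python3 -c "
from h import *
go([.555,.134,.26],5.6)"
```

```text
time_s: 1.45
eef_pos: [0.4528, 0.2987, 0.3415]
ee_rot: [-0.0, 0.674, 0.739, 0.0]
wrist_force: [0.4, 0.9, 0.2]
gripper_width: 0.0853
t 1.45 tcp [0.4528 0.2987 0.3415] tilt 0.03 jawyaw 5.29 w 0.0853 F [0.41 0.87 0.25] joints [-0.98  0.27  0.38  1.9  -0.12  0.99 -0.46]
offset [-0.1734  0.0865  0.0815] drz -0.0055
```

```bash
python3 -m pendant '{"dr":[[0,0,0],[0,0,0],[0,0,0],[0,0,0],[0,0,0],[0,0,0],[0,0,0]],"offset":[[-0.035,0.017,0],[-0.07,0.035,0],[-0.105,0.052,0.01],[-0.14,0.07,0.03],[-0.1734,0.0865,0.055],[-0.1734,0.0865,0.08],[-0.1734,0.0865,0.08]],"fingers":[100,100,100,100,100,100,100]}'
python3 -c "
from h import *
go([.555,.134,.145],5.6)
w=cap('wrist','w1');cap('top','t1')
print(proj(w,[[.555,.134,.18],[.555,.134,.03]]))"
```

```text
time_s: 2.15
eef_pos: [0.5538, 0.1348, 0.2586]
ee_rot: [-0.001, 0.673, 0.74, -0.002]
wrist_force: [-0.2, 0.2, -0.0]
gripper_width: 0.0854
t 2.15 tcp [0.5538 0.1348 0.2586] tilt 0.3 jawyaw 5.43 w 0.0854 F [-0.22  0.15 -0.  ] joints [-0.63  0.4   0.41  1.94 -0.21  0.84 -0.02]
offset [-0.0008  0.0017  0.1136] drz -0.0029
[[279.69818739 215.52755557]
 [279.55097126 175.73642588]]
```

View pics/w1.png

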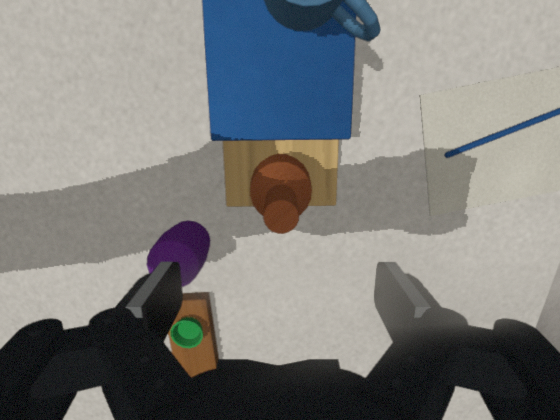

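The wrist view shows the terracotta neck top at (281,216), against a prediction of (280,215.5), so it lines up well. I descend and grip.

```bash
python3 -m pendant '{"dr":[[0,0,0],[0,0,0],[0,0,0],[0,0,0],[0,0,0],[0,0,0],[0,0,0],[0,0,0],[0,0,0],[0,0,0],[0,0,0],[0,0,0]],"offset":[[0,0,0.03],[0,0,0.06],[0,0,0.09],[0,0,0.105],[0,0,0.115],[0,0,0.115],[0,0,0.115],[0,0,0.115],[0,0,0.115],[0,0,0.115],[0,0,0.115],[0,0,0.115]],"fingers":[100,100,100,100,100,100,15,10,5,5,5,5]}' 60
python3 -c "
from h import *
go([.555,.134,.145],5.6)
w=cap('wrist','w2')"
```

```text
time_s: 3.45
eef_pos: [0.5554, 0.1363, 0.1471]
ee_rot: [0.0, 0.672, 0.741, 0.001]
wrist_force: [-2.2, -0.0, 7.2]
gripper_width: 0.0244
t 3.45 tcp [0.5554 0.1363 0.1471] tilt 0.06 jawyaw 5.56 w 0.0244 F [-2.16 -0.    7.19] joints [-0.56  0.55  0.32  2.05 -0.3   0.59  0.07]
offset [-0.0023 -0.0006  0.0021] drz -0.0007
```

View pics/w2.png

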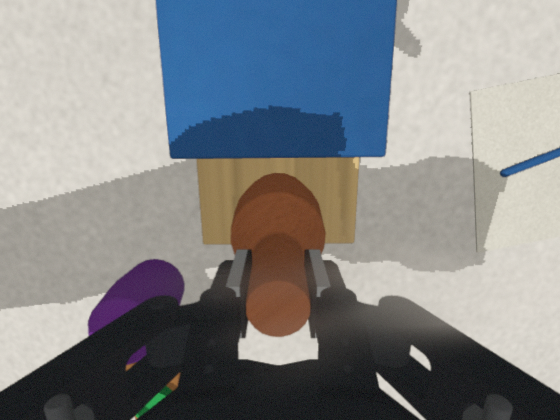

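Gripped (width 24.4 mm). I lift and carry it towards the coaster.

```bash
python3 -m pendant '{"dr":[[0,0,0],[0,0,0],[0,0,0],[0,0,0],[0,0,0],[0,0,0],[0,0,0],[0,0,0],[0,0,0],[0,0,0],[0,0,0],[0,0,0]],"offset":[[0,0,-0.01],[0,0,-0.035],[0,0,-0.07],[-0.01,0,-0.1],[-0.03,-0.001,-0.113],[-0.06,-0.001,-0.113],[-0.1,-0.002,-0.113],[-0.14,-0.003,-0.113],[-0.18,-0.003,-0.113],[-0.22,-0.004,-0.113],[-0.26,-0.004,-0.113],[-0.3,-0.005,-0.113]],"fingers":[5,5,5,5,5,5,5,5,5,5,5,5]}'
python3 -c "
from h import *
go([.596,-.355,.26],5.6)"
```

```text
time_s: 4.7
eef_pos: [0.5781, -0.1657, 0.2588]
ee_rot: [-0.0, 0.672, 0.74, -0.0]
wrist_force: [0.5, 0.3, -2.8]
gripper_width: 0.0247
t 4.7 tcp [ 0.5781 -0.1657  0.2588] tilt 0.07 jawyaw 5.5 w 0.0247 F [ 0.48  0.35 -2.77] joints [-0.11  0.45  0.43  1.88 -0.23  0.87  0.53]
offset [-0.1902 -0.0003 -0.0012] drz -0.0017
```

```bash
python3 -m pendant '{"dr":[[0,0,0],[0,0,0],[0,0,0],[0,0,0],[0,0,0],[0,0,0],[0,0,0]],"offset":[[-0.04,0,0],[-0.08,0,0],[-0.12,0,0],[-0.155,0,0],[-0.18,0,0.02],[-0.19,0,0.05],[-0.19,0,0.08]],"fingers":[5,5,5,5,5,5,5]}'
python3 - <<'E'
from h import *
go([.596,-.355,.124],5.6)
cap('top','t3');s=cap('scene','s3')
a=cv2.imread('pics/s3.png'); cv2.imwrite('pics/s3c.png',cv2.resize(a[90:280,60:300],None,fx=3,fy=3))
a=cv2.imread('pics/t3.png'); cv2.imwrite('pics/t3c.png',cv2.resize(a[100:260,290:530],None,fx=3,fy=3))
E
```

```text
time_s: 5.4
eef_pos: [0.5956, -0.3558, 0.178]
ee_rot: [0.0, 0.673, 0.739, -0.001]
wrist_force: [1.2, 0.7, -3.3]
gripper_width: 0.0244
t 5.4 tcp [ 0.5956 -0.3558  0.178 ] tilt 0.1 jawyaw 5.34 w 0.0244 F [ 1.23  0.71 -3.25] joints [ 0.22  0.64  0.38  1.74 -0.31  0.82  0.84]
offset [0.0009 0.0005 0.054 ] drz -0.0046
```

View pics/s3c.png

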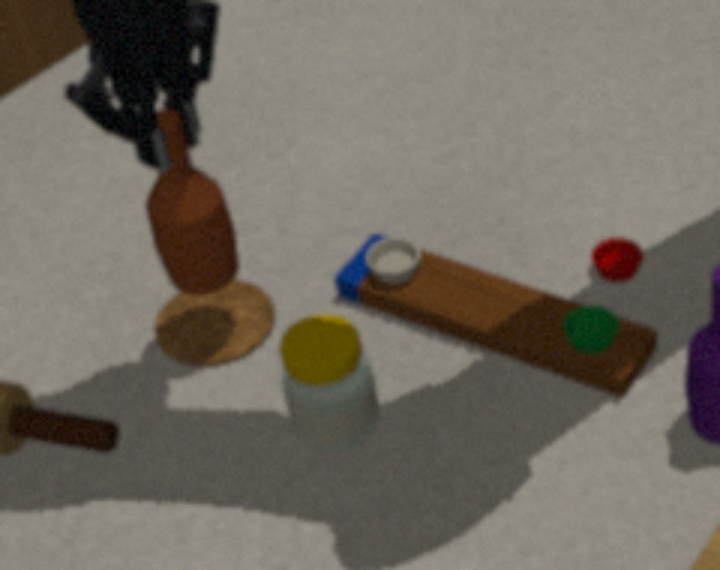

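View pics/t3c.png

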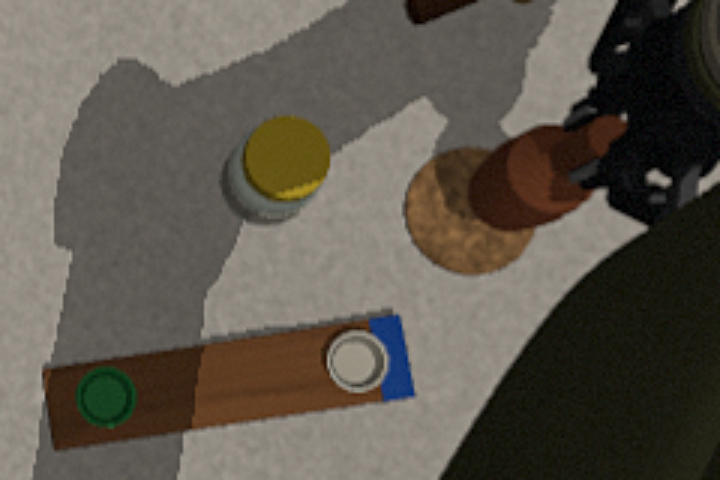

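The vase hangs over the coaster (scene about (125,165), just above the disc). I check its tilt against a projected vertical.

```bash
python3 - <<'E'
from h import *
from meas import *
for n,f in (('scene','s3'),('top','t3')):
    c=cap(n); base=.178-.117
    pr=proj(c,[[.5956,-.3558,base+.03],[.5956,-.3558,base+.06],[.5956,-.3558,base+.1],[.5956,-.3558,base+.15]])
    a=cv2.imread('pics/%s.png'%f)
    for p in pr: cv2.circle(a,tuple(int(v*8) for v in p),8,(0,255,0),1,shift=3)
    u,v=pr[1].astype(int)
    y0,x0=max(0,v-70),max(0,u-60)
    cv2.imwrite('pics/%s_p.png'%f,cv2.resize(a[y0:v+60,x0:u+60],None,fx=4.5,fy=4.5,interpolation=cv2.INTER_CUBIC))
E
python3 -c "
import cv2,numpy as np
a=cv2.imread('pics/s3_p.png');b=cv2.imread('pics/t3_p.png')
h=min(a.shape[0],b.shape[0]);o=np.hstack([a[:h],b[:h]]);cv2.imwrite('pics/p3.png',cv2.resize(o,None,fx=.73,fy=.73))"
```

```text
(no output)
```

View pics/p3.png

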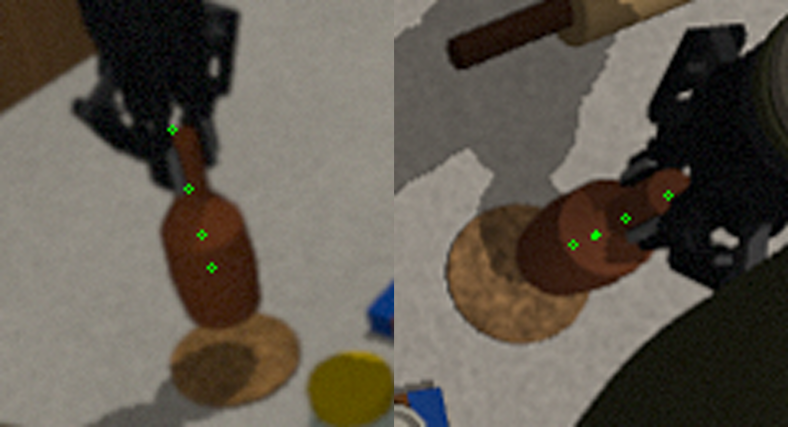

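The vase is nearly vertical, about 3° off. I lower it to just above the cork, then in small steps.

```bash
python3 -m pendant '{"dr":[[0,0,0],[0,0,0],[0,0,0],[0,0,0],[0,0,0]],"offset":[[0,0,0.02],[0,0,0.035],[0,0,0.045],[0,0,0.048],[0,0,0.05]],"fingers":[5,5,5,5,5]}'
python3 -m pendant '{"dr":[[0,0,0],[0,0,0]],"offset":[[0,0,0.002],[0,0,0.002]],"fingers":[5,5]}'
python3 -m pendant '{"dr":[[0,0,0],[0,0,0]],"offset":[[0,0,0.002],[0,0,0.002]],"fingers":[5,5]}'
```

```text
time_s: 6.1
eef_pos: [0.5978, -0.3521, 0.1295]
ee_rot: [0.0, 0.672, 0.741, 0.0]
wrist_force: [0.1, -0.1, -2.0]
gripper_width: 0.0244
time_s: 6.3
eef_pos: [0.5978, -0.3521, 0.1276]
ee_rot: [0.0, 0.672, 0.741, 0.0]
wrist_force: [0.2, 0.4, -1.6]
gripper_width: 0.0245
time_s: 6.5
eef_pos: [0.5976, -0.3519, 0.1253]
ee_rot: [0.0, 0.672, 0.741, 0.0]
wrist_force: [-0.4, -0.6, -2.2]
gripper_width: 0.0244
```

```bash
python3 -m pendant '{"dr":[[0,0,0],[0,0,0],[0,0,0]],"offset":[[0,0,0.002],[0,0,0.002],[0,0,0.002]],"fingers":[5,5,5]}'
python3 -m pendant '{"dr":[[0,0,0],[0,0,0],[0,0,0]],"offset":[[0,0,0.002],[0,0,0.002],[0,0,0.002]],"fingers":[5,5,5]}'
python3 - <<'E'
from h import *
cap('top','t4');cap('scene','s4')
a=cv2.imread('pics/s4.png'); b=cv2.imread('pics/t4.png')
cv2.imwrite('pics/p4.png',np.hstack([cv2.resize(a[110:230,80:220],None,fx=2.8,fy=2.8,interpolation=2),cv2.resize(b[100:220,400:540],None,fx=2.8,fy=2.8,interpolation=2)]))
E
```

```text
time_s: 6.8
eef_pos: [0.5976, -0.352, 0.1233]
ee_rot: [-0.0, 0.672, 0.741, 0.0]
wrist_force: [-0.7, -0.6, -1.6]
gripper_width: 0.0248
time_s: 7.1
eef_pos: [0.5978, -0.3523, 0.1232]
ee_rot: [0.001, 0.672, 0.74, 0.0]
wrist_force: [-2.9, 2.1, 13.5]
gripper_width: 0.0245
```

View pics/p4.png

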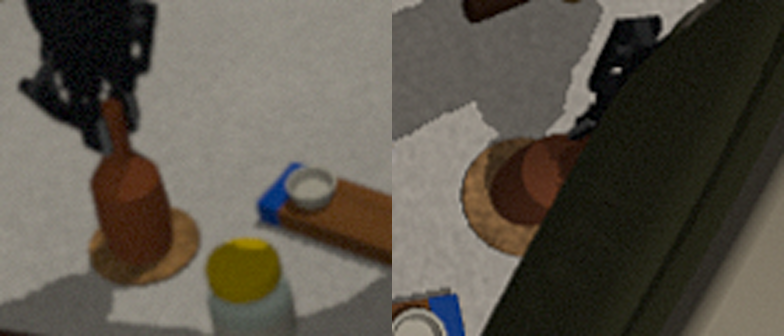

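Contact at 13.5 N and the vase sits within the coaster. I ease up 1 mm and open gently.

```bash
python3 -m pendant '{"dr":[[0,0,0],[0,0,0],[0,0,0],[0,0,0],[0,0,0],[0,0,0],[0,0,0]],"offset":[[0,0,-0.001],[0,0,-0.001],[0,0,-0.001],[0,0,-0.001],[0,0,-0.001],[0,0,-0.001],[0,0,-0.001]],"fingers":[5,31,34,40,50,65,80]}'
python3 - <<'E'
from h import *
go([.5978,-.352,.25],5.6)
cap('wrist','w5');cap('scene','s5')
a=cv2.imread('pics/s5.png'); b=cv2.imread('pics/w5.png')
cv2.imwrite('pics/p5.png',np.hstack([cv2.resize(a[110:230,80:220],None,fx=2.8,fy=2.8,interpolation=2),cv2.resize(b,(448,336))]))
E
```

```text
time_s: 7.9
eef_pos: [0.5976, -0.352, 0.1222]
ee_rot: [0.0, 0.672, 0.741, -0.0]
wrist_force: [-0.1, 0.2, 0.0]
gripper_width: 0.0677
t 7.9 tcp [ 0.5976 -0.352   0.1222] tilt 0.0 jawyaw 5.56 w 0.0677 F [-0.13  0.17  0.  ] joints [ 0.24  0.7   0.34  1.78 -0.34  0.72  0.86]
offset [-0.      0.0002 -0.1278] drz -0.0008
```

View pics/p5.png

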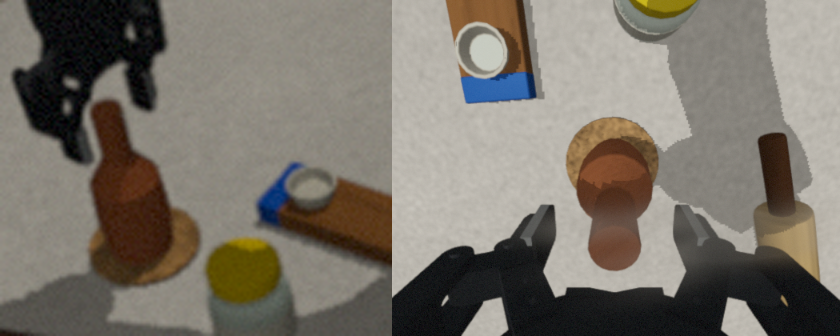

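The vase stands free on the coaster (gap on both sides of the neck, wrist force about 0). I go up and over to the middle of the board.

```bash
python3 -m pendant '{"dr":[[0,0,0],[0,0,0],[0,0,0],[0,0,0],[0,0,-0.01],[0,0,-0.03],[0,0,-0.05],[0,0,-0.067],[0,0,-0.067],[0,0,-0.067]],"offset":[[0,0,-0.02],[0,0,-0.06],[0,0,-0.1],[0,0,-0.13],[0.038,-0.023,-0.13],[0.076,-0.046,-0.13],[0.114,-0.068,-0.13],[0.152,-0.091,-0.12],[0.19,-0.114,-0.1],[0.19,-0.114,-0.1]],"fingers":[80,80,100,100,100,100,100,100,100,100]}'
python3 - <<'E'
from meas import *
go([.4655,-.174,.1],9.4)
w=cap('wrist','w6')
img=w['img']
print(proj(w,[[.4866,-.3014,.022],[.4443,-.0468,.022],[.4655,-.174,.022]]).round(1))
t=cap('top','t6')
E
```

```text
time_s: 9.0
eef_pos: [0.4605, -0.169, 0.2204]
ee_rot: [-0.004, 0.645, 0.764, -0.0]
wrist_force: [0.6, -1.0, 0.6]
gripper_width: 0.0857
t 9.0 tcp [ 0.4605 -0.169   0.2204] tilt 0.43 jawyaw 9.6 w 0.0857 F [ 0.56 -0.98  0.62] joints [-0.06  0.36  0.4   2.15 -0.22  0.68  0.66]
offset [-0.0064  0.0047  0.1204] drz 0.0035
[[281.7 294.5]
 [283.4  55.6]
 [282.5 186.7]]
```

View pics/w6.png

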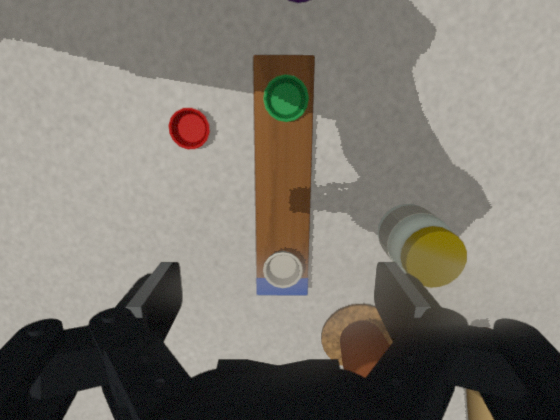

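View pics/t6.png

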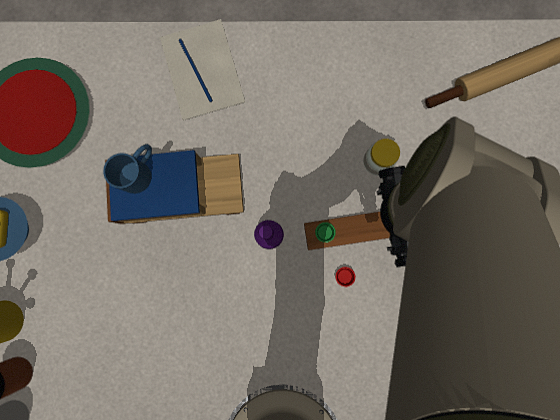

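The board matches the prediction in the wrist view (tail at (282,295), front at (283,55)). I descend and grip its middle.

```bash
python3 -m pendant '{"dr":[[0,0,0.003],[0,0,0.003],[0,0,0.003],[0,0,0.003],[0,0,0.003],[0,0,0.003],[0,0,0.003],[0,0,0.003]],"offset":[[-0.005,0.004,0.03],[-0.005,0.004,0.07],[-0.005,0.004,0.11],[-0.005,0.004,0.15],[-0.005,0.004,0.18],[-0.005,0.004,0.2],[-0.005,0.004,0.208],[-0.005,0.004,0.208]],"fingers":[100,100,100,100,100,100,100,100]}'
python3 - <<'E'
from meas import *
go([.4655,-.174,.001],9.4)
w=cap('wrist','w7')
E
```

```text
time_s: 9.9
eef_pos: [0.4709, -0.1792, 0.0135]
ee_rot: [-0.0, 0.648, 0.761, -0.0]
wrist_force: [-0.6, -0.1, -0.5]
gripper_width: 0.0851
t 9.9 tcp [ 0.4709 -0.1792  0.0135] tilt 0.03 jawyaw 9.16 w 0.0851 F [-0.58 -0.06 -0.48] joints [ 0.17  0.71  0.12  2.26 -0.43  0.19  0.85]
offset [ 0.006  -0.0045  0.0125] drz -0.0042
```

View pics/w7.png

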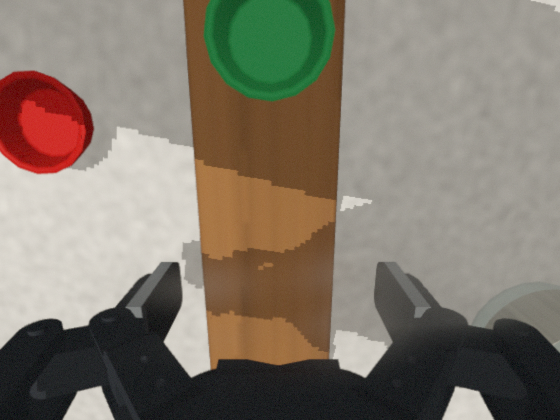

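```bash
python3 -m pendant '{"dr":[[0,0,-0.004],[0,0,-0.004],[0,0,-0.004]],"offset":[[0.005,-0.0045,0],[0.005,-0.0045,0.008],[0.005,-0.0045,0.011]],"fingers":[100,100,100]}'
python3 - <<'E'
from meas import *
go([.4655,-.174,.001],9.4)
E
```

```text
time_s: 10.25
eef_pos: [0.4655, -0.1737, 0.0035]
ee_rot: [0.0, 0.646, 0.763, 0.0]
wrist_force: [-0.2, 0.3, 0.6]
gripper_width: 0.0855
t 10.25 tcp [ 0.4655 -0.1737  0.0035] tilt 0.06 jawyaw 9.49 w 0.0855 F [-0.18  0.33  0.57] joints [ 0.18  0.73  0.1   2.27 -0.45  0.15  0.86]
offset [-0.0003 -0.0001  0.0025] drz 0.0016
```

```bash
python3 -m pendant '{"dr":[[0,0,0],[0,0,0],[0,0,0],[0,0,0],[0,0,0],[0,0,0]],"offset":[[0,0,0],[0,0,0],[0,0,0],[0,0,0],[0,0,0],[0,0,0]],"fingers":[80,70,60,55,50,50]}' 70
python3 -m pendant '{"dr":[[0,0,0],[0,0,0],[0,0,0],[0,0,0]],"offset":[[0,0,-0.005],[0,0,-0.01],[0,0,-0.015],[0,0,-0.015]],"fingers":[50,50,50,50]}' 70
python3 - <<'E'
from meas import *
go([.4655,-.174,.001],9.4)
cap('wrist','w8');s=cap('scene','s8')
a=cv2.imread('pics/s8.png'); b=cv2.imread('pics/w8.png')
cv2.imwrite('pics/p8.png',np.hstack([cv2.resize(a[140:240,150:300],None,fx=3.36,fy=3.36,interpolation=2)[:, :450],cv2.resize(b,(448,336))[:, :350]]))
E
```

```text
time_s: 10.85
eef_pos: [0.4653, -0.174, 0.0039]
ee_rot: [0.0, 0.646, 0.763, 0.0]
wrist_force: [-0.8, 0.3, 7.1]
gripper_width: 0.0581
time_s: 11.25
eef_pos: [0.4655, -0.174, 0.019]
ee_rot: [0.0, 0.646, 0.763, 0.0]
wrist_force: [0.8, 1.0, -5.0]
gripper_width: 0.0584
t 11.25 tcp [ 0.4655 -0.174   0.019 ] tilt 0.05 jawyaw 9.47 w 0.0584 F [ 0.83  1.04 -5.03] joints [ 0.16  0.7   0.12  2.27 -0.44  0.19  0.85]
offset [ 0.    -0.     0.018] drz 0.0011
```

View pics/p8.png

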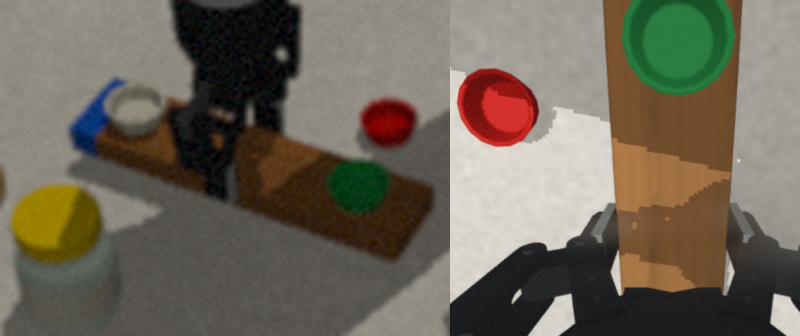

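The board is lifted level with both dishes standing. I raise it further, swing +x past the purple vase, then +y.

```bash
python3 -m pendant '{"dr":[[0,0,0],[0,0,0],[0,0,0],[0,0,0],[0,0,0],[0,0,0],[0,0,0.01],[0,0,0.02],[0,0,0.03],[0,0,0.04],[0,0,0.05],[0,0,0.06]],"offset":[[0,0,-0.01],[0,0,-0.03],[0,0,-0.055],[0,0,-0.08],[0,0,-0.095],[0.003,0.007,-0.1],[0.01,0.024,-0.1],[0.018,0.045,-0.1],[0.028,0.066,-0.1],[0.042,0.086,-0.1],[0.06,0.104,-0.1],[0.08,0.115,-0.1]],"fingers":[50,50,50,50,50,50,50,50,50,50,50,50]}'
python3 - <<'E'
from meas import *
go([.564,.027,.119],5.6)
cap('wrist','w9');s=cap('scene','s9')
a=cv2.imread('pics/s9.png'); b=cv2.imread('pics/w9.png')
cv2.imwrite('pics/p9.png',np.hstack([cv2.resize(a[100:300,100:400],None,fx=1.7,fy=1.7,interpolation=2)[:, :450],cv2.resize(b,(448,340))[:, :350]]))
E
```

```text
time_s: 12.55
eef_pos: [0.5669, -0.0748, 0.1177]
ee_rot: [0.0, 0.669, 0.743, 0.0]
wrist_force: [0.3, -0.1, -3.3]
gripper_width: 0.058
t 12.55 tcp [ 0.5669 -0.0748  0.1177] tilt 0.0 jawyaw 6.02 w 0.058 F [ 0.33 -0.11 -3.33] joints [-0.21  0.6   0.36  2.07 -0.4   0.54  0.54]
offset [ 0.1015  0.0078 -0.0013] drz 0.0073
```

View pics/p9.png

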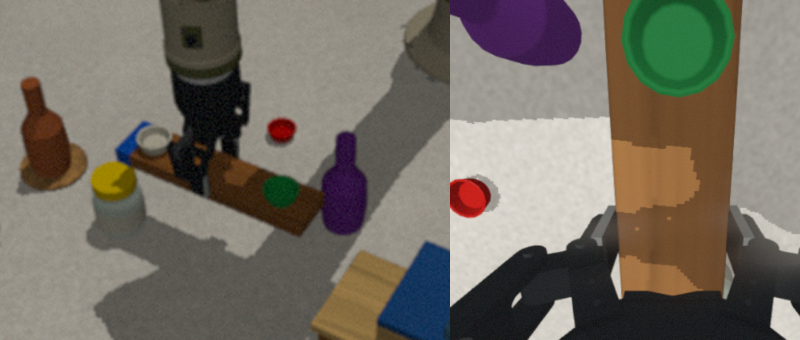

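```bash
python3 -m pendant '{"dr":[[0,0,0.007],[0,0,0.007],[0,0,0.007],[0,0,0.007],[0,0,0.007],[0,0,0.007],[0,0,0.007]],"offset":[[0.015,0.002,0],[0.035,0.004,0],[0.055,0.006,0],[0.075,0.008,0],[0.092,0.008,0],[0.101,0.008,0],[0.101,0.008,0]],"fingers":[50,50,50,50,50,50,50]}'
python3 - <<'E'
from meas import *
go([.564,.027,.036],5.6)
w=cap('wrist','w10');t=cap('top','t10')
b=cv2.imread('pics/t10.png')
cv2.imwrite('pics/p10.png',cv2.resize(b[130:250,90:290],None,fx=4,fy=4,interpolation=2))
E
```

```text
time_s: 13.35
eef_pos: [0.5624, 0.0266, 0.1181]
ee_rot: [-0.0, 0.671, 0.741, -0.0]
wrist_force: [-0.1, -0.1, -4.1]
gripper_width: 0.0585
t 13.35 tcp [0.5624 0.0266 0.1181] tilt 0.05 jawyaw 5.72 w 0.0585 F [-0.09 -0.15 -4.11] joints [-0.41  0.59  0.38  2.09 -0.42  0.54  0.39]
offset [0.0002 0.0017 0.0821] drz 0.002
```

View pics/p10.png

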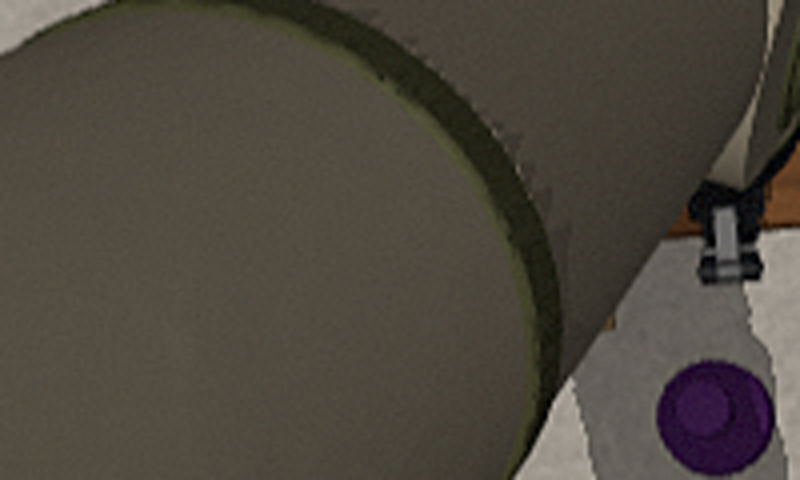

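View pics/w10.png

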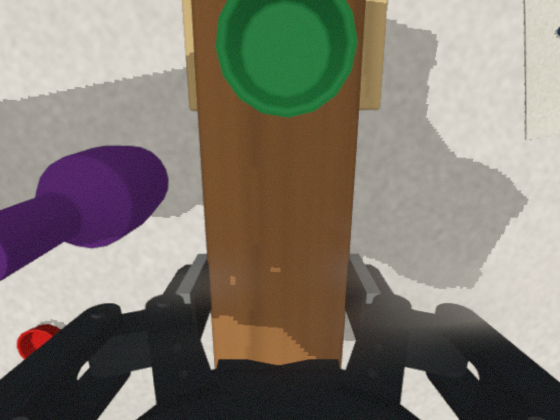

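The wrist view shows the deck's front corners at (189,109) and (381,109), either side of the board. I measure those plus the cleared deck in the earlier top picture.

Run:
```python
from meas import *
w=cap('wrist');t=cap('top')
P=plane(w,[(189,109),(381,109)],.03);print(P.round(4),P.mean(0).round(4),np.degrees(np.arctan2(*(P[1]-P[0])[[1,0]])))
P=plane(w,[(187,0),(386,0)],.03);print('deck sides at top of img',P.round(4))
b=cv2.imread('pics/t6.png')
cv2.imwrite('pics/p11.png',cv2.resize(b[135:235,100:260],None,fx=5,fy=5,interpolation=2))
```

```text
[[0.4961 0.09   0.03  ]
 [0.6257 0.1028 0.03  ]] [0.5609 0.0964 0.03  ] 5.628070476731958
deck sides at top of img [[0.4928 0.1561 0.03  ]
 [0.6172 0.1685 0.03  ]]
```

View pics/p11.png

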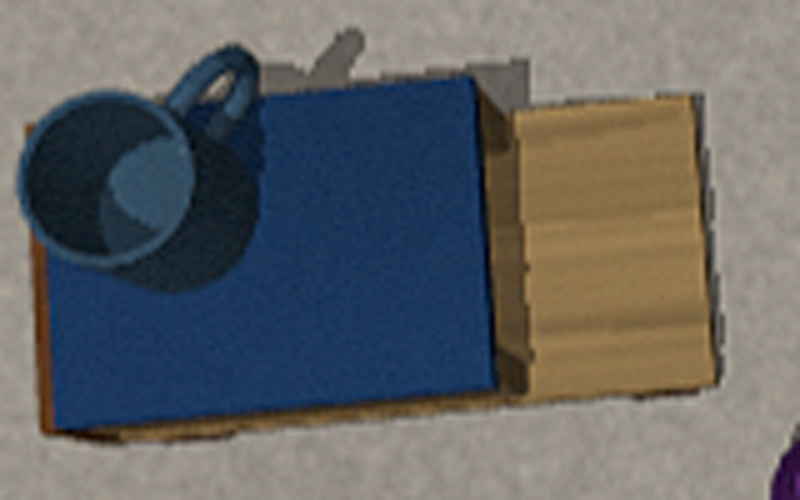

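```bash
python3 -m pendant '{"dr":[[0,0,0.002],[0,0,0.002],[0,0,0.002],[0,0,0.002],[0,0,0.002],[0,0,0.002],[0,0,0.002]],"offset":[[0,0.003,0.012],[0,0.003,0.03],[0,0.003,0.05],[0,0.003,0.066],[0,0.003,0.074],[0,0.003,0.077],[0,0.003,0.077]],"fingers":[50,50,50,50,50,50,50]}'
python3 - <<'E'
from meas import *
go([.559-.098*.03,.0967+.03*.995,.04],5.6)
w=cap('wrist','w12');cap('scene','s12')
a=cv2.imread('pics/s12.png')
cv2.imwrite('pics/p12.png',cv2.resize(a[150:350,200:450],None,fx=3,fy=3,interpolation=2))
E
```

```text
time_s: 14.25
eef_pos: [0.5659, 0.025, 0.041]
ee_rot: [-0.0, 0.673, 0.74, -0.0]
wrist_force: [0.1, -0.3, -4.2]
gripper_width: 0.0581
t 14.25 tcp [0.5659 0.025  0.041 ] tilt 0.02 jawyaw 5.46 w 0.0581 F [ 0.05 -0.25 -4.2 ] joints [-0.33  0.71  0.28  2.11 -0.5   0.38  0.45]
offset [ 0.102  -0.0002  0.001 ] drz -0.0024
```

View pics/w12.png

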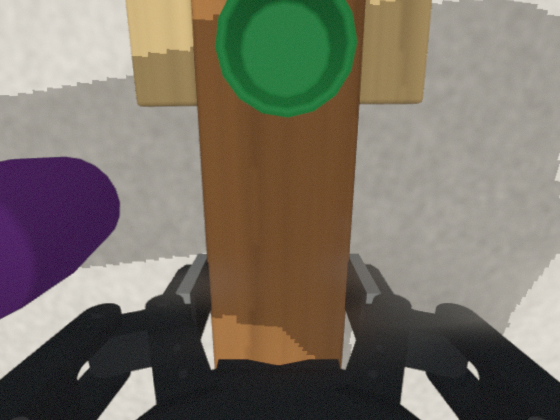

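View pics/p12.png

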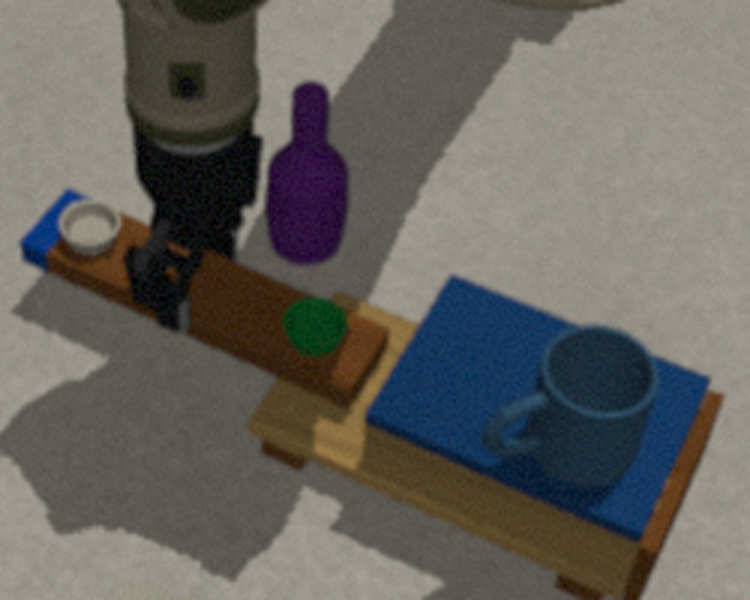

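The board is level and centred on the deck: deck corners at (137,105) and (423,103), board edges at about (195) and (361). I advance 100 mm under the roof.

```bash
python3 -m pendant '{"dr":[[0,0,0],[0,0,0],[0,0,0],[0,0,0],[0,0,0]],"offset":[[0.008,0,0.001],[0.02,0,0.002],[0.034,0,0.002],[0.046,0,0.002],[0.05,0,0.002]],"fingers":[50,50,50,50,50]}'
python3 -m pendant '{"dr":[[0,0,0],[0,0,0],[0,0,0],[0,0,0],[0,0,0],[0,0,0]],"offset":[[0.008,0,0],[0.02,0,0],[0.034,0,0],[0.046,0,0],[0.05,0,0],[0.05,0,0]],"fingers":[50,50,50,50,50,50]}'
python3 - <<'E'
from meas import *
go([.559-.098*.03,.0967+.03*.995,.034],5.6)
E
```

```text
time_s: 14.85
eef_pos: [0.5607, 0.0781, 0.0393]
ee_rot: [-0.0, 0.671, 0.741, 0.0]
wrist_force: [-0.7, 0.7, -4.2]
gripper_width: 0.0583
time_s: 15.45
eef_pos: [0.5562, 0.126, 0.0392]
ee_rot: [-0.0, 0.672, 0.741, 0.0]
wrist_force: [0.5, -1.4, -3.8]
gripper_width: 0.0579
t 15.45 tcp [0.5562 0.126  0.0392] tilt 0.01 jawyaw 5.59 w 0.0579 F [ 0.5  -1.45 -3.76] joints [-0.52  0.72  0.3   2.11 -0.54  0.39  0.31]
offset [ 0.0005 -0.      0.0052] drz -0.0001
```

Free of contact; now I lower onto the deck.

```bash
python3 -m pendant '{"dr":[[0,0,0],[0,0,0],[0,0,0],[0,0,0]],"offset":[[0,0,0.002],[0,0,0.003],[0,0,0.004],[0,0,0.004]],"fingers":[50,50,50,50]}'
python3 -m pendant '{"dr":[[0,0,0],[0,0,0],[0,0,0]],"offset":[[0,0,0.001],[0,0,0.001],[0,0,0.001]],"fingers":[50,50,50]}'
python3 -m pendant '{"dr":[[0,0,0],[0,0,0],[0,0,0]],"offset":[[0,0,0.001],[0,0,0.001],[0,0,0.001]],"fingers":[50,50,50]}'
```

```text
time_s: 15.85
eef_pos: [0.5563, 0.1244, 0.0351]
ee_rot: [0.0, 0.673, 0.74, -0.0]
wrist_force: [0.5, 0.6, -3.3]
gripper_width: 0.0582
time_s: 16.15
eef_pos: [0.5563, 0.1249, 0.0343]
ee_rot: [0.0, 0.672, 0.74, 0.0]
wrist_force: [0.2, 0.1, -4.4]
gripper_width: 0.0583
time_s: 16.45
eef_pos: [0.5564, 0.1249, 0.0339]
ee_rot: [0.0, 0.672, 0.74, 0.0]
wrist_force: [-2.8, -0.4, 5.6]
gripper_width: 0.0582
```

Contact at +5.6 N. I open and check.

```bash
python3 -m pendant '{"dr":[[0,0,0],[0,0,0],[0,0,0],[0,0,0],[0,0,0],[0,0,0]],"offset":[[0,0,0],[0,0,0],[0,0,0],[0,0,0],[0,0,0],[0,0,0]],"fingers":[70,72,78,85,95,100]}'
python3 - <<'E'
from meas import *
go([.556,.125,.034],5.6)
w=cap('wrist','w13');cap('scene','s13')
a=cv2.imread('pics/s13.png');b=cv2.imread('pics/w13.png')
cv2.imwrite('pics/p13.png',np.hstack([cv2.resize(a[180:340,220:420],None,fx=2,fy=2,interpolation=2),cv2.resize(b,(400,300))]) if 0 else np.hstack([cv2.resize(a[180:340,220:420],(400,320),interpolation=2),cv2.resize(b,(400,320))]))
E
```

```text
time_s: 17.05
eef_pos: [0.5563, 0.125, 0.0333]
ee_rot: [0.0, 0.672, 0.74, 0.0]
wrist_force: [0.1, -0.0, 0.1]
gripper_width: 0.085
t 17.05 tcp [0.5563 0.125  0.0333] tilt 0.01 jawyaw 5.5 w 0.085 F [ 0.05 -0.03  0.09] joints [-0.51  0.73  0.29  2.11 -0.55  0.38  0.32]
offset [ 0.0001 -0.0003 -0.0007] drz -0.0017
```

View pics/p13.png

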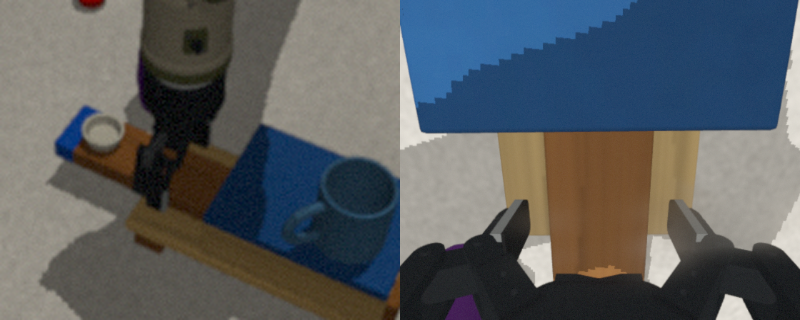

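Released (force about 0, gap both sides). I raise and back off to look at the tail.

```bash
python3 -m pendant '{"dr":[[0,0,0],[0,0,0],[0,0,0],[0,0,0],[0,0,0],[0,0,0],[0,0,0],[0,0,0],[0,0,0],[0,0,0],[0,0,0],[0,0,0]],"offset":[[0,0,-0.03],[0,0,-0.07],[0,0,-0.11],[0,0,-0.15],[-0.035,0,-0.17],[-0.07,0,-0.17],[-0.105,0,-0.17],[-0.115,0,-0.17],[-0.115,0,-0.17],[-0.115,0,-0.17],[-0.115,0,-0.17],[-0.115,0,-0.17]],"fingers":[100,100,100,100,100,100,100,100,100,100,100,100]}'
python3 - <<'E'
from meas import *
go([.556,.125,.034],5.6)
w=cap('wrist','w14');cap('scene','s14');cap('top','t14')
E
```

```text
time_s: 18.35
eef_pos: [0.5673, 0.0119, 0.203]
ee_rot: [-0.0, 0.672, 0.741, -0.0]
wrist_force: [0.6, -0.4, -0.6]
gripper_width: 0.0854
t 18.35 tcp [0.5673 0.0119 0.203 ] tilt 0.03 jawyaw 5.62 w 0.0854 F [ 0.61 -0.35 -0.62] joints [-0.48  0.49  0.52  2.02 -0.36  0.73  0.36]
offset [ 0.1136 -0.      0.1691] drz 0.0004
```

View pics/w14.png

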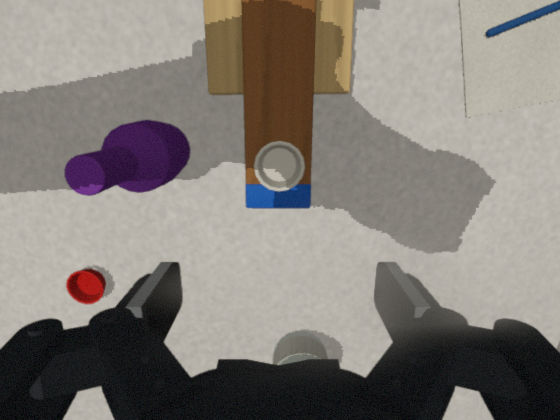

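View pics/s14.png

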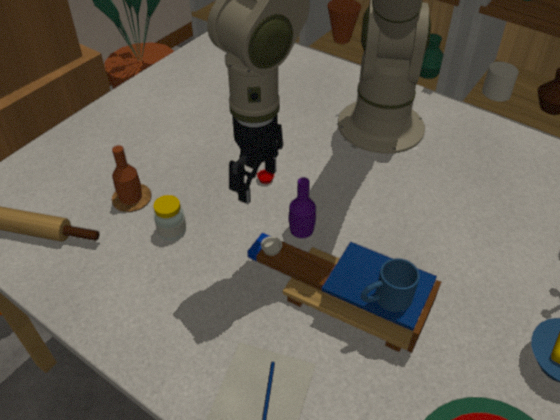

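The wrist view shows the tail's bottom edge at row about 207 (cols 247–310), deck front corners at (209,94) and (351,94), and the white dish in place at (279,166).

```bash
cat > tail.py <<'E'
from meas import *
def tail(n,uvs,front=None,z=.052):
    pass
E
python3 - <<'E'
from meas import *
w=cap('wrist');t=cap('top')
hsv=cv2.cvtColor(w['img'],cv2.COLOR_RGB2HSV);m=(hsv[...,0]>105)&(hsv[...,0]<125)&(hsv[...,1]>150);m[:170]=0;m[:,:200]=0;m[:,360:]=0
c=comp(m)[0];ys,xs=np.where(c[2]);print('blue',xs.min(),xs.max(),ys.min(),ys.max())
print('tail top edge at z=.052 (row where top/vertical face split unknown)',plane(w,[(247,ys.max()+.5),(310,ys.max()+.5)],.052).round(4))
print('same z=.03',plane(w,[(279,ys.max()+.5)],.03).round(4))
P=plane(w,[(209,94),(351,94)],.03);print('front',P.round(4),P.mean(0).round(4))
ax=np.array([-.098,.995]);f=np.array([.559,.0967])
for n,c2 in (('w',w),):
    T=plane(c2,[(279,ys.max()+.5)],.052)[0]; print((T[:2]-P.mean(0)[:2])@ax,(T[:2]-f)@ax)
b=cv2.imread('pics/t14.png')
cv2.imwrite('pics/p14.png',cv2.resize(b[140:240,170:330],None,fx=5,fy=5,interpolation=2))
E
```

```text
blue 246 310 184 206
tail top edge at z=.052 (row where top/vertical face split unknown) [[ 0.5404 -0.0065  0.052 ]
 [ 0.5988 -0.0008  0.052 ]]
same z=.03 [[ 0.5708 -0.0099  0.03  ]]
front [[0.4964 0.0905 0.03  ]
 [0.6258 0.1032 0.03  ]] [0.5611 0.0969 0.03  ]
-0.10083958264935473 -0.10087388303716255
```

View pics/p14.png

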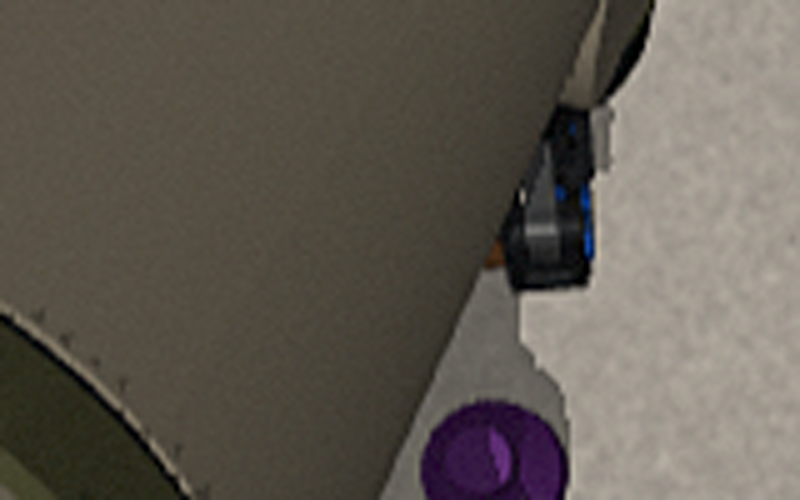

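The tail is 101 mm out, straight with the rack (5.6°), and the TCP is already above the grip spot, 15 mm ahead of the tail. I descend and regrip with light force.

```bash
python3 -m pendant '{"dr":[[0,0,0],[0,0,0],[0,0,0],[0,0,0],[0,0,0],[0,0,0],[0,0,0],[0,0,0]],"offset":[[0,0,0.02],[0,0,0.06],[0,0,0.1],[0,0,0.135],[0,0,0.155],[0,0,0.166],[0,0,0.168],[0,0,0.168]],"fingers":[100,100,100,100,100,100,100,100]}' 30
python3 - <<'E'
from meas import *
go([.568,.0115,.0345],5.6)
E
```

```text
time_s: 19.4
eef_pos: [0.5677, 0.0104, 0.0357]
ee_rot: [0.0, 0.672, 0.74, 0.0]
wrist_force: [0.4, -0.2, 0.3]
gripper_width: 0.0853
t 19.4 tcp [0.5677 0.0104 0.0357] tilt 0.03 jawyaw 5.49 w 0.0853 F [ 0.38 -0.24  0.32] joints [-0.31  0.72  0.29  2.11 -0.55  0.38  0.52]
offset [0.0011 0.0004 0.0012] drz -0.0019
```

```bash
python3 -m pendant '{"dr":[[0,0,0],[0,0,0],[0,0,0],[0,0,0],[0,0,0],[0,0,0],[0,0,0]],"offset":[[0.001,0,0.001],[0.001,0,0.001],[0.001,0,0.001],[0.001,0,0.001],[0.001,0,0.001],[0.001,0,0.001],[0.001,0,0.001]],"fingers":[80,72,66,60,55,50,50]}' 30
python3 - <<'E'
from meas import *
go([.568,.0115,.0345],5.6)
w=cap('wrist','w15');cap('scene','s15')
a=cv2.imread('pics/s15.png');b=cv2.imread('pics/w15.png')
cv2.imwrite('pics/p15.png',np.hstack([cv2.resize(a[180:340,220:420],(400,320),interpolation=2),cv2.resize(b,(400,320))]))
E
```

```text
time_s: 20.1
eef_pos: [0.5677, 0.0116, 0.0345]
ee_rot: [0.0, 0.672, 0.74, 0.0]
wrist_force: [1.3, 0.7, 3.3]
gripper_width: 0.0592
t 20.1 tcp [0.5677 0.0116 0.0345] tilt 0.05 jawyaw 5.5 w 0.0592 F [1.28 0.7  3.29] joints [-0.31  0.73  0.29  2.11 -0.55  0.37  0.52]
offset [-0.0001  0.0003 -0.    ] drz -0.0018
```

View pics/p15.png

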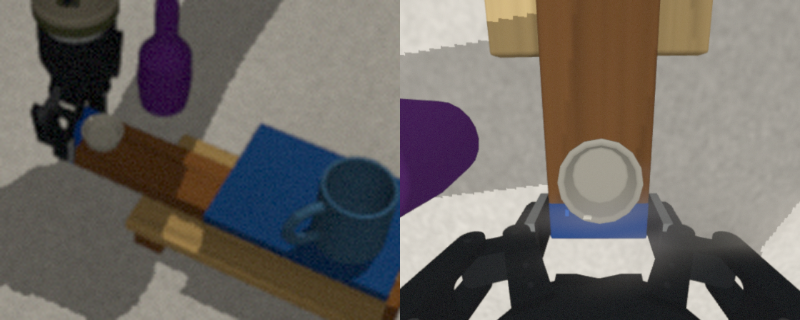

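Both pads hold the blue end (59 mm). I slide it in slowly, with a 0.5 mm lift to relieve the downward press.

```bash
python3 -m pendant '{"dr":[[0,0,0],[0,0,0],[0,0,0],[0,0,0],[0,0,0],[0,0,0]],"offset":[[0,0,-0.0006],[0.005,0,-0.0006],[0.015,0,-0.0006],[0.027,0,-0.0006],[0.037,0,-0.0006],[0.04,0,-0.0006]],"fingers":[50,50,50,50,50,50]}' 30
python3 -m pendant '{"dr":[[0,0,0],[0,0,0],[0,0,0],[0,0,0],[0,0,0],[0,0,0],[0,0,0]],"offset":[[0.004,0,0],[0.014,0,0],[0.026,0,0],[0.038,0,0],[0.049,0,0],[0.054,0,0],[0.055,0,0]],"fingers":[50,50,50,50,50,50,50]}' 30
python3 - <<'E'
from meas import *
go([.568,.0115,.0345],5.6)
w=cap('wrist','w16');cap('scene','s16')
E
```

```text
time_s: 20.8
eef_pos: [0.5637, 0.05, 0.0353]
ee_rot: [0.001, 0.673, 0.74, -0.0]
wrist_force: [0.0, -9.8, 9.1]
gripper_width: 0.0592
time_s: 21.5
eef_pos: [0.5588, 0.1038, 0.0356]
ee_rot: [0.002, 0.673, 0.74, -0.0]
wrist_force: [0.2, -10.7, 11.8]
gripper_width: 0.0586
t 21.5 tcp [0.5588 0.1038 0.0356] tilt 0.21 jawyaw 5.4 w 0.0586 F [  0.23 -10.65  11.8 ] joints [-0.5   0.73  0.32  2.11 -0.59  0.38  0.39]
offset [-0.0927  0.0005  0.0014] drz -0.0034
```

View pics/w16.png

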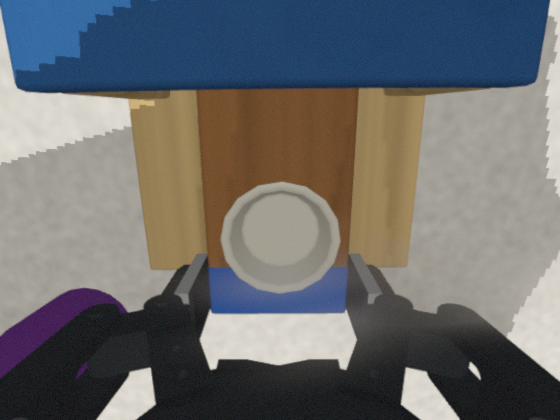

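Run:
```python
from meas import *
w=cap('wrist')
P=plane(w,[(150,269),(409,266)],.03);print('front',P.round(4),P.mean(0).round(4))
T=plane(w,[(211,314),(346,313)],.052);print('tail',T.round(4))
ax=np.array([-.098,.995])
print('tail rel front(meas)',(T.mean(0)-P.mean(0))[:2]@ax,'rel nominal',(T.mean(0)[:2]-[.559,.0967])@ax)
a=cv2.imread('pics/s16.png')
cv2.imwrite('pics/p16.png',cv2.resize(a[200:350,250:450],None,fx=4,fy=4,interpolation=2))
```

```text
front [[0.4957 0.092  0.03  ]
 [0.6248 0.1057 0.03  ]] [0.5602 0.0988 0.03  ]
tail [[0.5308 0.0843 0.052 ]
 [0.5907 0.0904 0.052 ]]
tail rel front(meas) -0.011451301177444152 rel nominal -0.009444983076791522
```

View pics/p16.png

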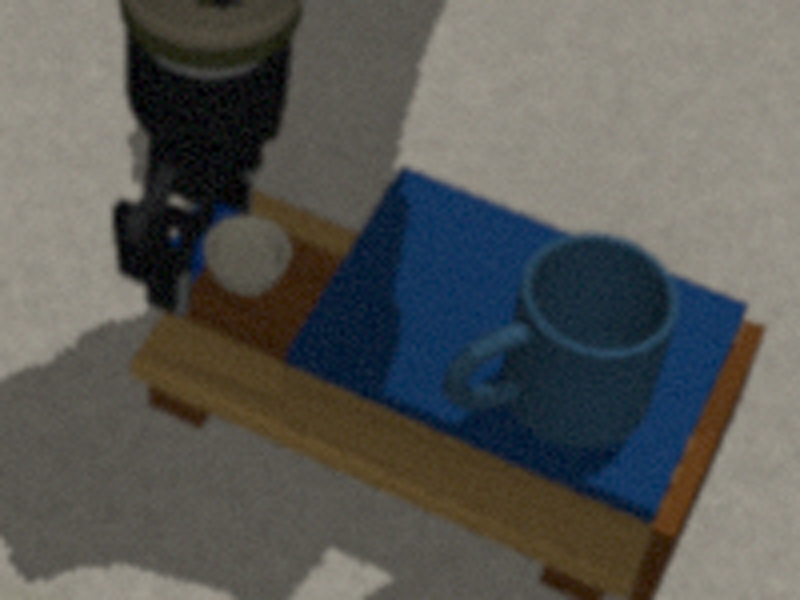

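The tail is still about 9–11 mm out. I slide a further 9 mm.

```bash
python3 -m pendant '{"dr":[[0,0,0],[0,0,0],[0,0,0],[0,0,0],[0,0,0]],"offset":[[0.002,0,-0.0003],[0.005,0,-0.0003],[0.008,0,-0.0003],[0.009,0,-0.0003],[0.009,0,-0.0003]],"fingers":[50,50,50,50,50]}' 30
python3 - <<'E'
from meas import *
go([.568,.0115,.0345],5.6)
w=cap('wrist','w17')
b=cv2.imread('pics/w17.png')
cv2.imwrite('pics/p17.png',cv2.resize(b[180:360,120:440],None,fx=2.5,fy=2.5,interpolation=2))
E
```

```text
time_s: 22.15
eef_pos: [0.5577, 0.1128, 0.0357]
ee_rot: [0.001, 0.673, 0.74, -0.0]
wrist_force: [1.2, -6.8, 9.7]
gripper_width: 0.0588
t 22.15 tcp [0.5577 0.1128 0.0357] tilt 0.16 jawyaw 5.38 w 0.0588 F [ 1.25 -6.81  9.73] joints [-0.52  0.73  0.32  2.11 -0.59  0.39  0.38]
offset [-0.1019  0.0008  0.0014] drz -0.0038
```

View pics/p17.png

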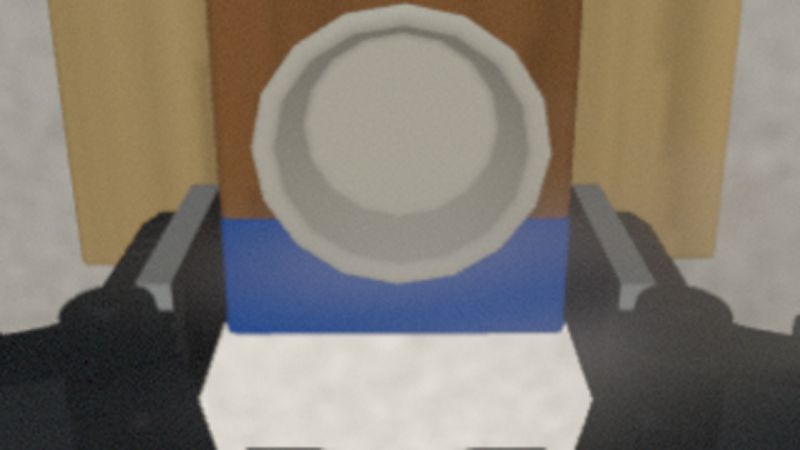

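Run:
```python
from meas import *
w=cap('wrist')
P=plane(w,[(154,285.6),(406,282.8)],.03);print('front',P.round(4),P.mean(0).round(4))
T=plane(w,[(211.2,312.8),(346.4,312)],.052);print('tail',T.round(4))
ax=np.array([-.098,.995])
print('tail rel front(meas)',(T.mean(0)-P.mean(0))[:2]@ax,'rel nominal',(T.mean(0)[:2]-[.559,.0967])@ax)
```

```text
front [[0.4964 0.0918 0.03  ]
 [0.6241 0.1054 0.03  ]] [0.5602 0.0986 0.03  ]
tail [[0.5297 0.094  0.052 ]
 [0.5897 0.1    0.052 ]]
tail rel front(meas) -0.001501846180522712 rel nominal 0.0002520263856660771
```

Flush within about 1.5 mm. I ease the push off, release, lift and back away.

```bash
python3 -m pendant '{"dr":[[0,0,0],[0,0,0],[0,0,0],[0,0,0],[0,0,0],[0,0,0],[0,0,0],[0,0,0]],"offset":[[0,0,0],[0,0,0],[0,0,0],[0,0,0],[0,0,0],[0,0,0],[0,0,0],[0,0,0]],"fingers":[70,72,75,80,88,95,100,100]}' 30
python3 -m pendant '{"dr":[[0,0,0],[0,0,0],[0,0,0],[0,0,0],[0,0,0],[0,0,0],[0,0,0],[0,0,0]],"offset":[[0,0,-0.015],[0,0,-0.05],[0,0,-0.09],[0,0,-0.13],[0,0,-0.165],[-0.03,0,-0.17],[-0.06,0,-0.17],[-0.06,0,-0.17]],"fingers":[100,100,100,100,100,100,100,100]}'
python3 - <<'E'
from meas import *
go([.568,.0115,.0345],5.6)
w=cap('wrist','w18');cap('scene','s18')
E
```

```text
time_s: 23.05
eef_pos: [0.5573, 0.115, 0.0352]
ee_rot: [-0.0, 0.672, 0.74, 0.0]
wrist_force: [0.2, 0.4, 0.2]
gripper_width: 0.0857
time_s: 23.85
eef_pos: [0.5632, 0.0511, 0.2062]
ee_rot: [0.001, 0.674, 0.739, 0.0]
wrist_force: [0.1, -0.4, 0.4]
gripper_width: 0.085
t 23.85 tcp [0.5632 0.0511 0.2062] tilt 0.13 jawyaw 5.22 w 0.085 F [ 0.1  -0.43  0.38] joints [-0.59  0.49  0.57  2.02 -0.39  0.73  0.32]
offset [-0.0396  0.0008  0.1718] drz -0.0066
```

View pics/w18.png

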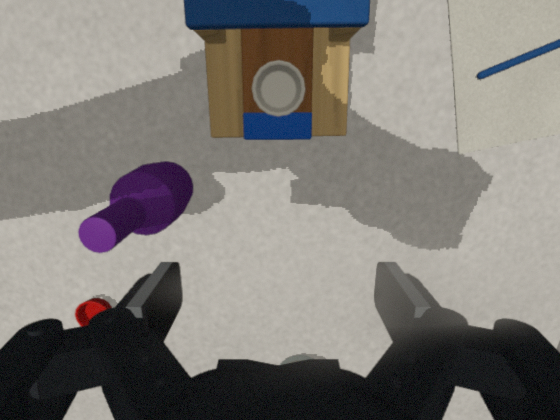

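View pics/s18.png

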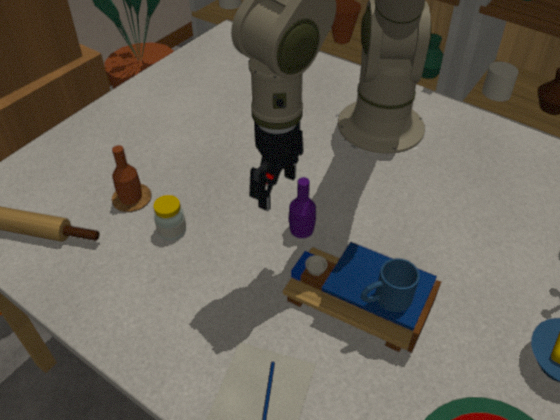

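Run:
```python
from meas import *
w=cap('wrist');s=cap('scene')
b=cv2.cvtColor(w['img'],cv2.COLOR_RGB2BGR)
cv2.imwrite('pics/p19.png',cv2.resize(b[70:160,190:370],None,fx=4.4,fy=4.4,interpolation=2))
a=cv2.imread('pics/s18.png')
cv2.imwrite('pics/p20.png',np.hstack([cv2.resize(a[235:345,280:440],None,fx=2.5,fy=2.5,interpolation=2),cv2.resize(a[135:245,90:250],None,fx=2.5,fy=2.5,interpolation=2)]))
hsv=cv2.cvtColor(w['img'],cv2.COLOR_RGB2HSV)
m=(hsv[...,0]>105)&(hsv[...,0]<125)&(hsv[...,1]>150);m[:100]=0;m[160:]=0;m[:,:220]=0;m[:,340:]=0
c=comp(m)[0];ys,xs=np.where(c[2]);print(xs.min(),xs.max(),ys.min(),ys.max())
```

```text
244 311 118 143
```

View pics/p19.png

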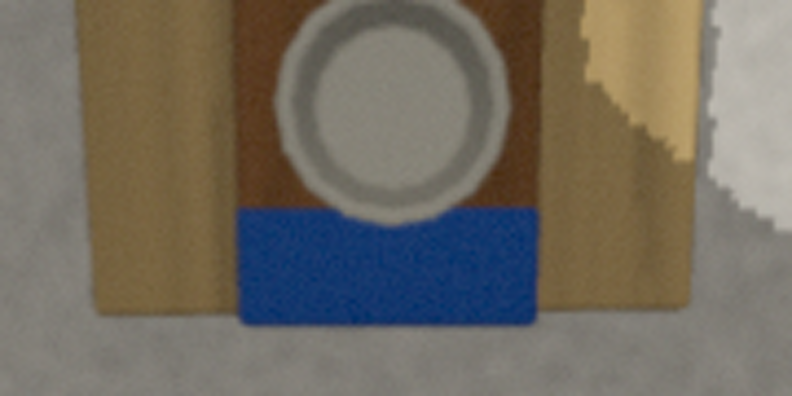

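View pics/p20.png

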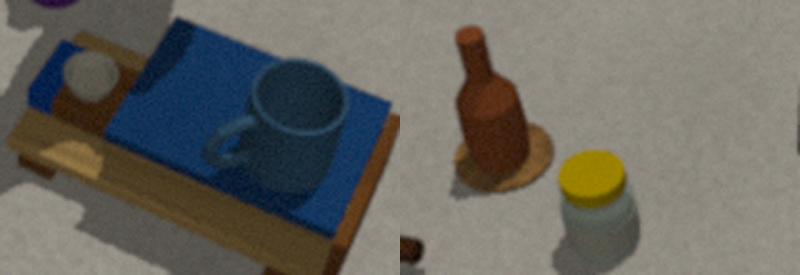

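Run:
```python
from meas import *
w=cap('wrist')
P=plane(w,[(212,141.6),(346.8,139.5)],.03);T=plane(w,[(245,143.9),(311.8,143.4)],.052)
print(P.round(4),T.round(4)); ax=np.array([-.098,.995])
print((T.mean(0)-P.mean(0))[:2]@ax,(T.mean(0)[:2]-[.559,.0967])@ax)
t=cap('top','t20');b=cv2.imread('pics/t20.png')
cv2.imwrite('pics/p21.png',b[120:320,:560])
```

```text
[[0.4963 0.0925 0.03  ]
 [0.6241 0.107  0.03  ]] [[0.5298 0.0956 0.052 ]
 [0.5889 0.1018 0.052 ]]
-0.000988277013303976 0.0019543842856967245
```

View pics/p21.png

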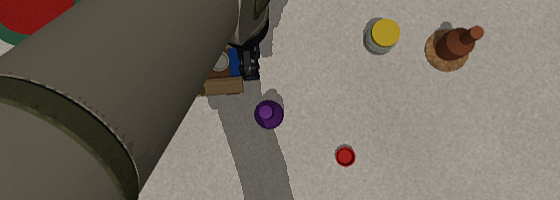

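All checks agree, so I let it settle briefly and hand in.

```bash
python3 -m pendant '{"dr":[[0,0,0],[0,0,0],[0,0,0]],"offset":[[0,0,0],[0,0,0],[0,0,0]],"fingers":[100,100,100]}'
python3 -c "
from workcell import ctrl
print(ctrl.close_job())"
```

```text
time_s: 24.45
eef_pos: [0.563, 0.0555, 0.2051]
ee_rot: [0.0, 0.672, 0.74, -0.0]
wrist_force: [0.3, 0.1, 0.5]
gripper_width: 0.0854
the job is handed in; nothing more can be done
None
```

I handed the job in at about 24.5 s with every step carried out; close_job gives no verdict.

- **Vase:** I moved the terracotta vase by its neck onto the coaster. It stands upright about 3 mm from the coaster's centre, going by where I let it go.
- **Board:** I set it down with its tail about 101 mm out and let it go. I then took it again at the blue end and slid it in.

My last checks before handing in:
- **Flush:** two estimates put the blue end at −1 mm and +2 mm from flush, a disagreement of about the calibration error. The limit is 8 mm.
- **Straight:** the board is within about 1° of the rack.
- **White dish:** it stands on the board.
- **Jar and mug:** the jar is where it was in the pictures. The mug looked unmoved, but I did not re-measure it.
- **Green dish:** I could not see it at the end because it is under the roof. It was undisturbed in the last views before it went in.
- **Force during the slide:** the wrist read about 10 N sideways and 12 N down, more than a smooth deck should need. I put it down to the fingers pressing the board onto the deck. It dropped to zero when I let go.

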